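Jack up one side of the enamelling kiln and hold it on the pump handle

ROBOT

A 7-joint arm with a two-finger parallel gripper is mounted at the origin on the work surface. World frame = base frame: x ahead of the robot, y to its left, z up, the work surface at z = 0. Lengths are in m, angles in degrees, forces in N, time in s.
With the tool pointing down it reaches from about 0.425 to 0.875 m from the base axis. Payload 8.4 kg.
Tool frame: the origin (TCP) lies at the very end of the fingers, on their centre line; the grasp point (between the pads) lies 19 mm behind it (env.hold_point_z is the distance from the TCP to the grasp point, in m); z points along the fingers, x is the direction in which the jaws open and shut, and the axes are right-handed (so a half turn about z gives the same grasp; the last joint's range is limited). The gripper opens to 87 mm and grips with 3 to 60 N. Pads are 19 mm wide; open, the fingers measure 117 mm over their backs; the gripper's body (75 mm by 190 mm) begins 51 mm behind the grasp point.
Start: joints at [63.415, 19.091, 2.286, 83.961, -0.768, 76.965, -3.352], TCP at [0.232, -0.607, 0.223] pointing down, gripper open.
Joint ranges: [-147.57, 147.57], [-21.85, 119.76], [-74.77, 79.35], [14.55, 137.4], [-85.83, 265.84], [4.83, 119.75], [-152.11, 152.11]. Speed limits (degrees/s): [127.2, 127.2, 159.86, 159.86, 180, 180, 180].

INTERFACE

Orientations are given as [roll, pitch, yaw] about the fixed x, y, z axes, in that order (R = Rz(yaw) Ry(pitch) Rx(roll)).
In Python, from bench import env gives the robot as it stands.
- The arm moves only by the shell command python3 -m inch 'ROWS' [FORCE]. ROWS is JSON, a list of rows, each a list of 7 numbers: the finger opening in m, from 0 to 0.087, then the shift along the tool's x, y, z in m, then the turn, a rotation vector about the tool's x, y, z in rad. A call has 1 to 8 rows; each row is the pose to reach, as a shift and turn from the pose commanded when the call began, along the tool's axes at that moment; what a row does not reach only later rows make up. A row lasts 1/12 s, in which the tool goes at most 41.7 mm and 7.16 degrees, less where a joint would pass 70% of its speed; a pose out of reach is approached as far as the arm can. A call with a gripper value outside its range is refused whole. The fingers move at their own pace and stop on an object; FORCE is the grip in N (left out, the last holds). Time passes only in rows, so rows that repeat a pose let the fingers close. It gives the time, the measured TCP pose, the force and the opening at its end, in the units of the state.
- env.observe(): the state, without advancing time (a new reading comes with each control period).
- env.read_camera(name): name is "side" or "top"; returns a dict with "frame" (480x640x3 uint8, blue, green, red), "intrinsics" (3x3 intrinsics, pixels), "dist_coeffs" ([k1, k2, p1, p2, k3] as OpenCV has them; the pictures are not rectified), "rvec" (rotation vector, rad) and "tvec" (3), from world to camera coordinates, as OpenCV has them. Camera axes: x right, y down, z forward; pixel columns grow to the right and rows downward; lengths in m; the calibration is good to about 2 mm. A picture is of the moment at which its call begins. There is no depth.
- env.job_done(): hands the job in, once; it reports no verdict.
The state is a dict: "clock": time; "joint_positions": joint angles; "joint_velocities": joint speeds; "effort": joint torques, N m; "tcp_pos": TCP position; "orientation": TCP orientation; "force": force on the tool from outside, world axes, zero at the start; "wrist_torque": the same for the moment, N m; "opening": opening from 0.0 (shut) to 1.0 (fully open).
Only numpy, scipy, OpenCV 4.12 (cv2) and the standard library are available. Lean on these libraries where they do the work, as an engineer would, in place of code of your own. Each camera call takes 0.05 s, during which the arm holds its last target.

TASK

Slide the small hydraulic jack in under the kiln's side lug so that its saddle stands centred below the lift pad (straight under the lug's bolt head), then pump the jack's handle until both kiln feet on that side are at least 12 mm clear of the bench, ready for tiles to be slipped under them. Do not trust the jack's old valve: finish with the handle pressed fully down and keep holding it down there, with the jack flat on the bench and alone carrying that side. Do not push or lift the kiln itself, keep its other two feet where they stand, and leave everything else on the bench alone.

Things in the scene. Friction and masses are not known exactly. Their poses are not given: they have to be found in the camera images.
- jack: the loose aluminium hydraulic bench jack, about 0.98 kg. Its base plate is 285 x 76 x 8 mm. Origin on the base's underside, below the middle of the pump block. Its +x axis points along the jack towards the saddle, z up. Along x: base plate from -150 to +135; ram cylinder (60 mm across, top 44 mm high) and the saddle at +100; oil gallery 48 mm wide, 34 mm high from +25 to +75; pump block from -35 to +31; handle pivot at -55, 54 mm high; the handle runs back to -x
- jack_block (a point): centre of the jack's pump block, the place to take the jack: a plain block 66 mm long (x), 40 mm wide (y), standing 8 to 64 mm above the bench; this point is 36 mm above the bench. Axes as jack. Clear for fingers on both sides (the base plate below reaches 18 mm out on each side, 8 mm high)
- saddle_top (a point): centre of the top face of the jack's round saddle (44 mm across); 58 mm above the bench when the ram is fully down
- jack_saddle (a joint): how far the ram and saddle are pumped up, m: 0 fully down, 0.040 at most. Each radian of handle pressed down raises it about 18 mm, a full stroke about 10 mm; it stays up while the handle comes back, so several strokes are needed: the first 16 mm only bring it up to the pad
- handle_grip (a point): middle of the rubber hand grip of the pump handle, 145 mm from the pivot: a round bar 23 mm thick and 75 mm long along the handle; axes as jack, turned with the handle. About 122 mm above the bench with the handle up, about 44 mm with it down
- jack_handle (a joint): angle of the pump handle, rad: 0 up (28 degrees above level, slanting up and back from the pivot), 0.56 fully down at its stop (4 degrees below level). A spring brings it back up by itself within about a second when it is let go. Pressing it down at the grip takes about 8 to 16 N, also to keep it at its stop
- kiln: the loose enamelling kiln, a grey steel box on four legs, about 5 kg, 240 x 220 mm (x, y), 300 mm high, underside 70 mm above the bench. Origin on the bench at the middle of its four feet, z up. The jacking lug sticks out of the middle of its -y side: a flat steel bar 50 mm wide, 8 mm thick, 82 to 90 mm above the bench, reaching 70 mm out from the frame
- lift_pad (a point): centre of the underside of the lift pad, a rubber disc 32 mm across below the lug, straight under the lug's hexagonal bolt head (top of the head 100 mm above the bench). 74 mm above the bench at the start, 45 mm out from the kiln's frame and 25 mm in from the lug's tip. Axes as kiln: the lug reaches out to -y
- near_foot_a (a point): centre of the underside of the kiln foot (30 mm across) on the lug's side, -x corner of the kiln; height 0 when it stands on the bench. It rises about 0.75 mm per mm of lift at the pad
- near_foot_b (a point): the same for the lug side's +x corner
- far_foot_a (a point): centre of the underside of the kiln foot on the side away from the lug, -x corner; the kiln tips about the two far feet
- far_foot_b (a point): the same, +x corner
- tile0: a white ceramic tile, 45 x 45 x 8 mm, one of the two waiting to go under the kiln's feet later; leave it. Origin at the centre of its underside
- tile1: the other white ceramic tile, 45 x 45 x 8 mm; leave it. Origin at the centre of its underside
- squeeze_bottle: bystander: clear squeeze bottle with a thin spout, 50 mm across, 164 mm tall. Origin at the centre of its underside
- third_hand: bystander: soldering third hand, a dark base plate 75 x 110 x 18 mm with a post and a clip arm, 143 mm tall. Origin at the centre of its underside
- doming_block: bystander: brass doming cube, 60 mm. Origin at the centre of its underside
- ring_mandrel: bystander: tapered steel ring mandrel lying on the bench, 250 mm long, at most 25 mm thick. Origin on the bench below its thick end; it reaches along its own +y
- ring_clamp: bystander: wooden ring clamp lying on the bench, 140 x 30 x 28 mm. Origin at the centre of its underside
- charcoal_block: bystander: black soldering charcoal block, 90 x 70 x 32 mm. Origin at the centre of its underside

How it is judged:
By the outcome, as a careful person would: the job done as asked, in the order asked, and still so for the second after the job is handed in, while the arm keeps its last pose, push and grip.
It also fails if it takes over 58 s, if anything falls off the work surface, if the arm or the gripper's body presses on something with over 40 N, if the wrist force passes 120 N, or if a joint passes its speed limit or range.

## Working session

There is one attempt and no reset: what is moved stays moved. The work goes in short steps, Python scripts to look and compute and a shell command to move; the robot and the scene stay as the last step left them, time stands still between calls to the robot, and variables do not carry over. Pictures are saved under pics/ and viewed, and the job is handed in when it is done.

```bash
ls; mkdir -p pics
python3 - <<'E'
from bench import env
import cv2
print(env.observe())
for n in("side","top"):
    c=env.read_camera(n); cv2.imwrite(f"pics/{n}0.png",c["frame"])
    print(n,c["intrinsics"],c["dist_coeffs"],c["rvec"],c["tvec"])
E
```

```text
pics
{'clock': 0.0, 'joint_positions': array([63.41381737, 19.13054032,  2.28632904, 84.01230953, -0.76686746,
       76.96690973, -3.35239437]), 'joint_velocities': array([-0.06584281, -0.03173253,  0.01266085,  0.0285571 , -0.04751014,
        0.02389752,  0.01578646]), 'effort': array([-9.11702882e-04, -6.56363869e+01,  1.33502204e+00, -4.03806245e+01,
       -5.97114419e-02,  4.47757530e-02,  1.45440536e-04]), 'tcp_pos': array([ 0.23167959, -0.60678644,  0.22166278]), 'orientation': array([ 1.79992202e+02,  9.41993111e-02, -6.91005892e+01]), 'force': array([-0.12191883,  1.10801105, -0.66831584]), 'wrist_torque': array([-0.01977229, -0.02022262, -0.02118839]), 'opening': 1.0017816692230554}
side [[437.03630372   0.         314.91118727]
 [  0.         437.03630372 238.90061285]
 [  0.           0.           1.        ]] [-0.08046821  0.          0.          0.          0.        ] [ 2.29857695 -0.11588683  0.04770047] [-0.55298528  0.1234692   1.11853078]
top [[604.80692694   0.         310.11015263]
 [  0.         604.80692694 247.30536845]
 [  0.           0.           1.        ]] [-0.07981944  0.          0.          0.          0.        ] [ 2.15357635 -2.18649242  0.15483027] [-3.43906905e-04  5.56476539e-01  1.36340925e+00]
```

View pics/side0.png

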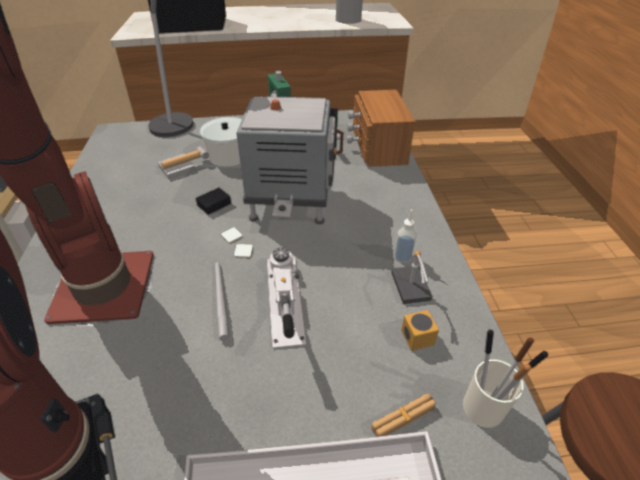

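View pics/top0.png

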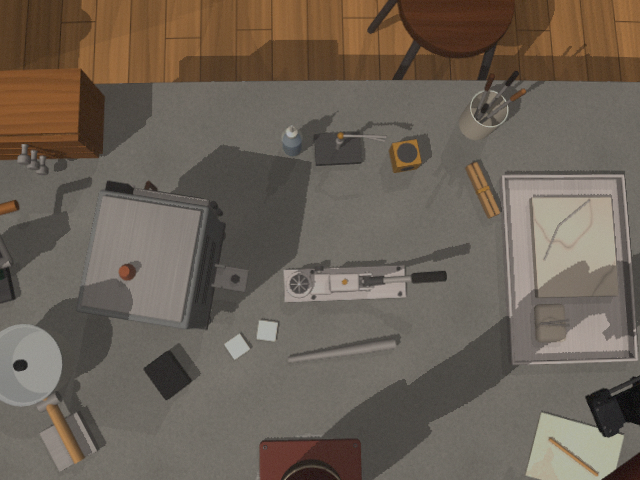

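The top view shows the kiln at left, with the lug and bolt at about (235,279). The jack's saddle is at about (299,284), its block at (345,282) and its grip at (430,277). Next I'll write a measuring helper and enlarge this area.

```bash
cat > h.py <<'E'
from bench import env
import cv2, numpy as np
def cam(n): return env.read_camera(n)
def crop(c,x0,y0,x1,y1,s,name):
    im=c["frame"][y0:y1,x0:x1]; im=cv2.resize(im,None,fx=s,fy=s,interpolation=cv2.INTER_CUBIC)
    for x in range((x0+9)//10*10,x1,10):
        cv2.line(im,(int((x-x0+.5)*s),0),(int((x-x0+.5)*s),6 if x%50 else 14),(0,0,255),1)
        if x%20==0: cv2.putText(im,str(x),(int((x-x0+.5)*s)-10,24),0,.35,(0,0,255),1)
    for y in range((y0+9)//10*10,y1,10):
        cv2.line(im,(0,int((y-y0+.5)*s)),(6,int((y-y0+.5)*s)),(0,0,255),1)
        if y%20==0: cv2.putText(im,str(y),(8,int((y-y0+.5)*s)+4),0,.35,(0,0,255),1)
    cv2.imwrite(f"pics/{name}.png",im)
def ray(c,uv):
    R=cv2.Rodrigues(c["rvec"])[0]; t=np.ravel(c["tvec"])
    p=cv2.undistortPoints(np.array([[uv]],float),c["intrinsics"],c["dist_coeffs"])[0,0]
    return -R.T@t, R.T@np.array([p[0],p[1],1.])
def at(c,uv,z):
    o,d=ray(c,uv); return o+d*(z-o[2])/d[2]
def proj(c,P):
    return cv2.projectPoints(np.array(P,float).reshape(-1,1,3),c["rvec"],c["tvec"],c["intrinsics"],c["dist_coeffs"])[0][:,0]
E
python3 - <<'E'
from h import *
c=cam("top")
crop(c,200,240,460,320,3,"t1"); crop(c,70,170,270,340,4,"t2")
c=cam("side")
crop(c,230,170,350,360,3,"s1")
E
```

```text
(no output)
```

View pics/t1.png

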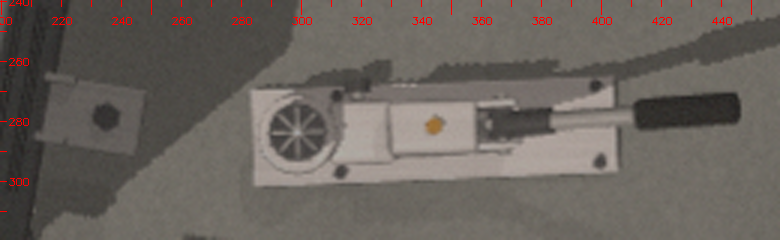

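View pics/t2.png

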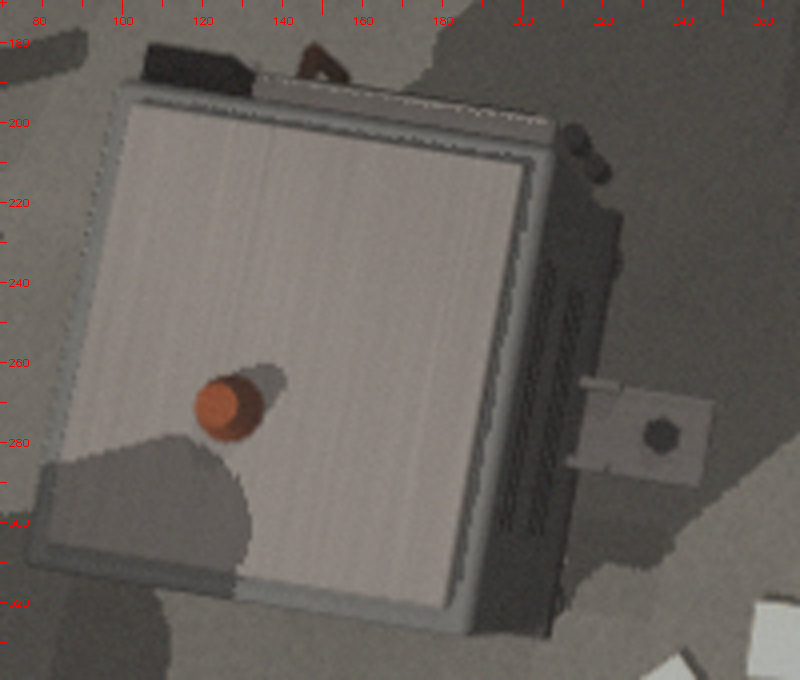

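View pics/s1.png

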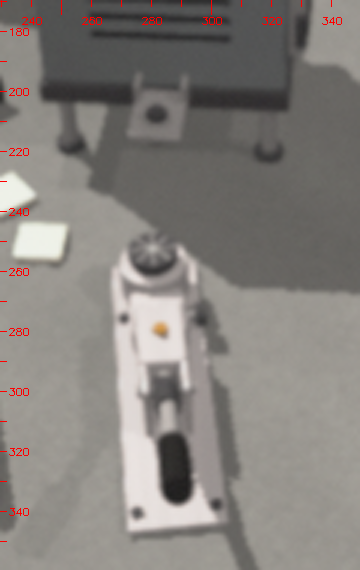

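Run:
```python
from h import *
t=cam("top"); s=cam("side")
P=lambda n,c,uv,z: print(n,np.round(at(c,uv,z)*1000,1))
print("cams",ray(t,(320,240))[0],ray(s,(320,240))[0])
for uv in [(283.2,269.2),(284.2,301.5),(404.5,264.8),(405.5,296.8)]: P("base",t,uv,.008)
P("saddle",t,(298.5,283.5),.058);P("block",t,(344.2,281.2),.066);P("grip",t,(428.5,276.2),.122)
P("grip end1",t,(411.5,276.7),.105);P("grip end2",t,(446.5,276),.14)
P("bolt",t,(234.7,278.3),.1)
for uv in [(248,269.8),(244.5,291.5),(215.2,264.5),(211.5,285.2)]: P("lug",t,uv,.09)
P("s bolt",s,(281.8,207.5),.1);P("s saddle",s,(280.2,254.2),.058);P("s grip",s,(288.5,326),.122)
P("s base",s,(273.5,346.8),.008);P("s base",s,(303.8,343.5),.008)
for uv in [(272.3,215.5),(290.5,216.5)]: P("s lug",s,uv,.09)
for uv in [(107,190),(203,206),(194,325),(85,305)]: P("roof",t,uv,.30)
for uv in [(253.3,218),(319.5,220)]: P("s feet",s,uv,.01)
for uv in [(267.5,330),(237,346)]: P("tile",t,uv,.008)
for uv in [(290,358),(395,344)]: P("mandrel",t,uv,.02)
```

```text
cams [0.38963416 0.02404644 1.4199148 ] [ 0.47818605 -0.80239095  0.83645402]
base [508.7  54.4   8. ]
base [433.3  53.    8. ]
base [ 514.9 -231.2    8. ]
base [ 439.6 -231.     8. ]
saddle [471.7  19.3  58. ]
block [474.8 -83.3  66. ]
grip [ 479.2 -262.1  122. ]
grip end1 [ 479.9 -228.2  105. ]
grip end2 [ 477.7 -297.1  140. ]
bolt [482.6 158.5 100. ]
lug [501.6 130.2  90. ]
lug [454.  138.1  90. ]
lug [514.3 202.5  90. ]
lug [468.8 210.5  90. ]
s bolt [479.9 154.5 100. ]
s saddle [467.5  13.4  58. ]
s grip [ 476.4 -264.   122. ]
s base [ 439.4 -232.2    8. ]
s base [ 507.7 -230.1    8. ]
s lug [452.6 134.6  90. ]
s lug [501.8 125.1  90. ]
roof [638.9 380.1 300. ]
roof [605.3 197.5 300. ]
roof [383.5 213.3 300. ]
roof [422.5 416.2 300. ]
s feet [392.7 228.9  10. ]
s feet [589.3 199.   10. ]
tile [368.1  92.4   8. ]
tile [332.4 163.2   8. ]
mandrel [303.8  41.1  20. ]
mandrel [ 331.  -200.9   20. ]
```

The two cameras agree to within 4 mm:

| Item | Position (mm) | Direction |
|---|---|---|
| Bolt / lift pad | about (481.5, 157) | lug edge gives kiln yaw of about −10° |
| Jack origin | about (474, −81) | yaw about 91.2° |
| Saddle | (471.7, 19) | – |

Base length and width come out at 285 × 76 mm, as they should. I'll write a helper to work out the moves and go above the block.

```bash
cat >> h.py <<'E'
from scipy.spatial.transform import Rotation as Ro
def to(p,yaw):
    s=env.observe(); R=Ro.from_euler('xyz',s["orientation"],degrees=True); T=Ro.from_euler('xyz',[180,0,yaw],degrees=True)
    print("shift mm",np.round(R.inv().apply(np.array(p)/1000-s["tcp_pos"])*1000,1),"rot",np.round((R.inv()*T).as_rotvec(),4))
def st():
    s=env.observe(); print("t",round(s["clock"],2),"tcp",np.round(s["tcp_pos"]*1000,1),"rpy",np.round(s["orientation"],2),"F",np.round(s["force"],1),"op",round(s["opening"],3),"q",np.round(s["joint_positions"],0))
E
python3 -c "
from h import *
st(); to([474,-83,220],1.25)"
```

```text
t 0.3 tcp [ 231.8 -607.1  222.3] rpy [ 1.80e+02  3.00e-02 -6.91e+01] F [-0.   0.   0.4] op 1.001 q [63. 19.  2. 84. -1. 77. -3.]
shift mm [-403.2 -413.2    2.5] rot [-3.0000e-04  5.0000e-04 -1.2278e+00]
```

```bash
python3 -m inch '[[0.087,-0.03,-0.03,0,0,0,-0.09],[0.087,-0.058,-0.058,0,0,0,-0.18],[0.087,-0.087,-0.088,0,0,0,-0.27],[0.087,-0.116,-0.118,0,0,0,-0.36],[0.087,-0.145,-0.148,0,0,0,-0.45],[0.087,-0.174,-0.178,0,0,0,-0.54],[0.087,-0.203,-0.208,0,0,0,-0.63],[0.087,-0.232,-0.238,0,0,0,-0.72]]'; python3 -c "
from h import *
st(); to([474,-83,200],1.25)"
```

```text
clock: 0.97
tcp_pos: [0.3717, -0.304, 0.2228]
orientation: [180.0, -0.0, -27.6]
force: [1.0, -0.7, -0.6]
opening: 1.001
t 0.97 tcp [ 371.7 -304.   222.8] rpy [ 1.7997e+02 -3.0000e-02 -2.7600e+01] F [ 1.  -0.7 -0.6] op 1.001 q [ 48.   0. -14. 106.   0.  74.   6.]
shift mm [ -11.7 -243.2   22.7] rot [ 6.000e-04 -4.000e-04 -5.035e-01]
```

```bash
python3 -m inch '[[0.087,-0.002,-0.035,0,0,0,-0.08],[0.087,-0.004,-0.07,0,0,0,-0.16],[0.087,-0.006,-0.105,0,0,0,-0.24],[0.087,-0.008,-0.14,0,0,0,-0.32],[0.087,-0.010,-0.175,0.005,0,0,-0.40],[0.087,-0.012,-0.21,0.01,0,0,-0.5035],[0.087,-0.012,-0.243,0.02,0,0,-0.5035],[0.087,-0.012,-0.243,0.023,0,0,-0.5035]]'; python3 -c "
from h import *
st(); to([474,-83,24],1.25)
c=cam('top'); crop(c,240,180,460,360,3.6,'t3')"
```

```text
clock: 1.63
tcp_pos: [0.476, -0.0786, 0.199]
orientation: [-179.9, -0.1, 1.5]
force: [-0.8, 0.2, 0.5]
opening: 1.002
t 1.63 tcp [476.  -78.6 199. ] rpy [-1.7987e+02 -6.0000e-02  1.4800e+00] F [-0.8  0.2  0.5] op 1.002 q [ 33.   2. -29. 107.   1.  71.   5.]
shift mm [ -2.3   4.8 175. ] rot [-0.0023 -0.001   0.0041]
```

View pics/t3.png

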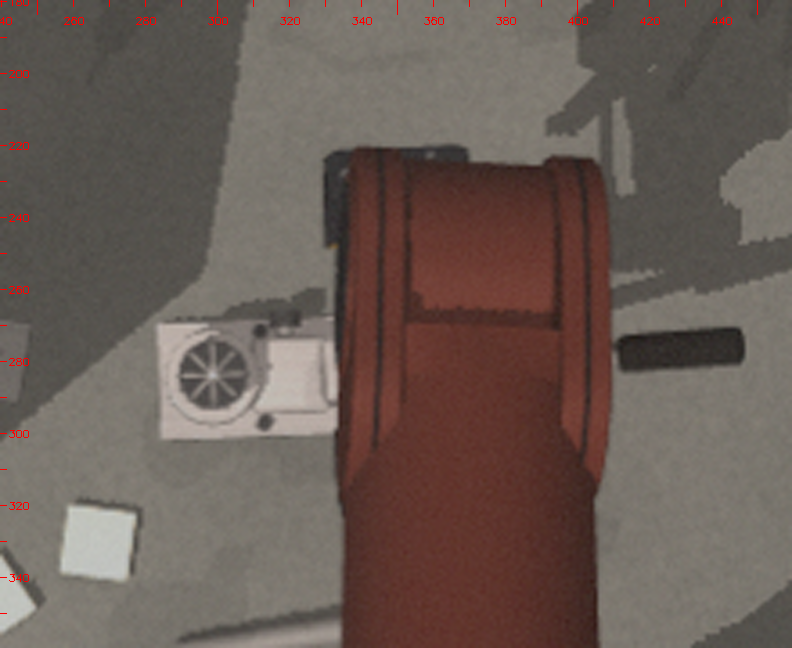

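The gripper is above the block. The saddle still shows at (299,284), so nothing has moved. Descending now.

```bash
python3 -m inch '[[0.087,-0.001,0.003,0.03,0,0,0],[0.087,-0.0015,0.004,0.065,0,0,0],[0.087,-0.002,0.004,0.1,0,0,0],[0.087,-0.002,0.004,0.13,0,0,0],[0.087,-0.002,0.004,0.15,0,0,0],[0.087,-0.002,0.004,0.165,0,0,0],[0.087,-0.002,0.004,0.172,0,0,0],[0.087,-0.002,0.004,0.173,0,0,0]]'; python3 -c "
from h import *
st(); to([474,-83,24],1.25)
c=cam('side'); crop(c,200,160,420,360,3,'s3')"
```

```text
clock: 2.35
tcp_pos: [0.4712, -0.0901, 0.0255]
orientation: [-180.0, 0.1, 0.9]
force: [-0.7, 0.4, 0.7]
opening: 1.0
t 2.35 tcp [471.2 -90.1  25.5] rpy [-1.7998e+02  1.3000e-01  9.4000e-01] F [-0.7  0.4  0.7] op 1.0 q [ 31.  14. -28. 118.   8.  51.  -1.]
shift mm [ 2.9 -7.1  1.5] rot [-0.0004  0.0023 -0.0054]
```

View pics/s3.png

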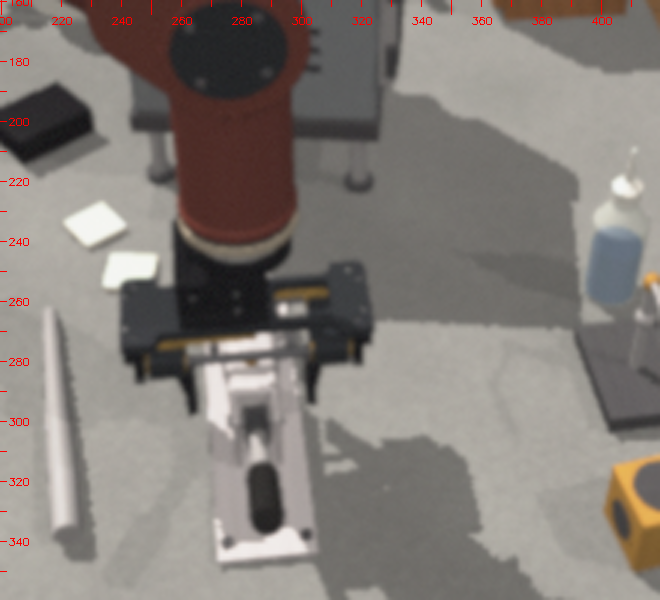

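The fingers straddle the block cleanly at about (250,290). I'll trim the position and close.

```bash
python3 -m inch '[[0.087,0.003,-0.007,0,0,0,-0.005],[0.087,0.003,-0.007,0,0,0,-0.005],[0.06,0.003,-0.007,0,0,0,-0.005],[0.048,0.003,-0.007,0,0,0,-0.005],[0.04,0.003,-0.007,0,0,0,-0.005],[0.03,0.003,-0.007,0,0,0,-0.005],[0.03,0.003,-0.007,0,0,0,-0.005],[0.03,0.003,-0.007,0,0,0,-0.005]]' 30; python3 -c "
from h import *
st()
c=cam('top'); crop(c,200,240,460,320,3,'t4')"
```

```text
clock: 3.07
tcp_pos: [0.4751, -0.0825, 0.0266]
orientation: [180.0, -0.0, 1.3]
force: [0.1, 0.0, 0.1]
opening: 0.631
t 3.07 tcp [475.1 -82.5  26.6] rpy [180.    -0.     1.28] F [0.1 0.  0.1] op 0.631 q [ 31.  14. -29. 118.   9.  51.  -1.]
```

View pics/t4.png

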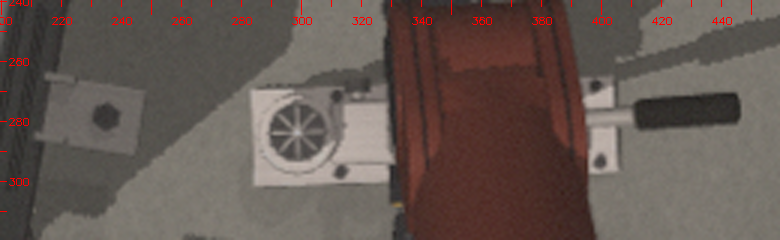

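```bash
python3 -m inch '[[0.03,0,0,0,0,0,0],[0.03,0,0,0,0,0,0],[0.03,0,0,0,0,0,0],[0.03,0,0,0,0,0,0],[0.03,0,0,0,0,0,0],[0.03,0,0,0,0,0,0]]' 30; python3 -c "
from h import *
st()
c=cam('top'); crop(c,200,240,460,320,3,'t5')"
```

```text
clock: 3.62
tcp_pos: [0.4737, -0.0825, 0.0263]
orientation: [180.0, 0.2, 1.3]
force: [-5.9, -0.6, 5.5]
opening: 0.456
t 3.62 tcp [473.7 -82.5  26.3] rpy [1.80e+02 1.70e-01 1.28e+00] F [-5.9 -0.6  5.5] op 0.456 q [ 31.  14. -29. 118.   9.  51.  -1.]
```

View pics/t5.png

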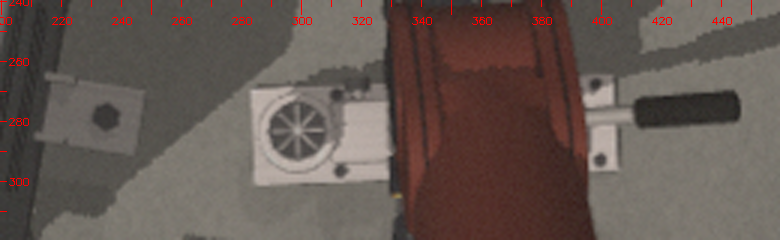

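The block is gripped at 39.7 mm, as it should be, and the jack hasn't moved. Within each camera, saddle to bolt measures (10.9,139.2) from the top and (12.4,141.1) from the side. I'll slide most of the way, then measure again.

```bash
python3 -m inch '[[0.03,0.001,-0.006,0,0,0,0],[0.03,0.002,-0.018,0,0,0,0],[0.03,0.003,-0.032,0,0,0,0],[0.03,0.005,-0.046,0,0,0,0],[0.03,0.006,-0.06,0,0,0,0],[0.03,0.008,-0.074,0,0,0,0],[0.03,0.009,-0.088,0,0,0,0],[0.03,0.010,-0.1,0,0,0,0]]' 30;python3 -m inch '[[0.03,0.001,-0.008,0,0,0,0],[0.03,0.002,-0.016,0,0,0,0],[0.03,0.003,-0.023,0,0,0,0],[0.03,0.003,-0.028,0,0,0,0],[0.03,0.003,-0.030,0,0,0,0],[0.03,0.003,-0.030,0,0,0,0]]' 30; python3 -c "
from h import *
st()
c=cam('top'); crop(c,200,240,460,320,3,'t6')
c=cam('side'); crop(c,230,170,350,360,3,'s6')"
```

```text
clock: 4.33
tcp_pos: [0.4824, 0.0173, 0.0263]
orientation: [179.9, 0.1, 1.3]
force: [-0.0, -5.3, 0.3]
opening: 0.458
clock: 4.83
tcp_pos: [0.4849, 0.0482, 0.0263]
orientation: [-180.0, 0.0, 1.3]
force: [0.3, -0.2, -2.6]
opening: 0.457
t 4.83 tcp [484.9  48.2  26.3] rpy [-1.7998e+02  3.0000e-02  1.3200e+00] F [ 0.3 -0.2 -2.6] op 0.457 q [ 19.  15. -33. 117.  11.  51. -18.]
```

View pics/t6.png

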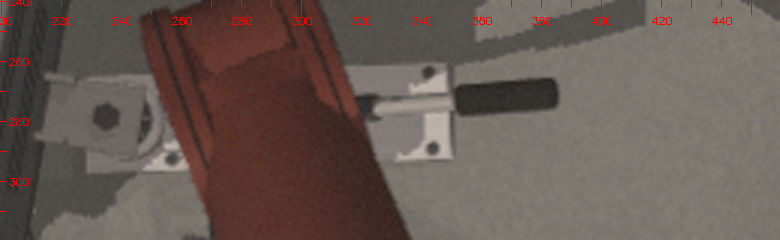

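View pics/s6.png

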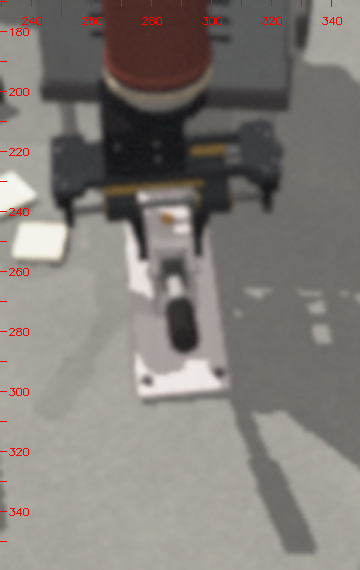

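Run:
```python
from h import *
t=cam("top"); s=cam("side")
a=at(t,(349.7,261),.008);b=at(t,(350.7,293),.008);f=at(t,(229.3,297.3),.008)
print(a*1000,b*1000,f*1000, at(s,(275.7,303.3),.008)*1000,at(s,(306.3,299.3),.008)*1000)
d=(f-b)/np.linalg.norm(f-b); print(np.linalg.norm(f-b)*1000,np.degrees(np.arctan2(d[1],d[0])))
m=(a+b)/2; print("saddle",(m+d*.25)*1000)
print("grip",at(t,(369.2,272),.122)*1000)
```

```text
[ 525.76984106 -101.89473443    8.        ] [ 450.65137908 -102.44759534    8.        ] [444.92956268 180.58077824   8.        ] [ 448.73368244 -106.57547784    8.        ] [ 524.30847219 -101.37464541    8.        ]
283.08620495543073 91.15815695482301
saddle [483.15754116 147.77776289   8.        ]
grip [ 490.31846495 -133.33597211  122.        ]
```

Saddle estimates are (483.2,147.8) from the camera and (482.9,149.6) from the arm's travel, against a pad at about (482,158). That leaves about (−0.8,+9.3) mm.

```bash
python3 -m inch '[[0.03,0,-0.003,0,0,0,0],[0.03,-0.0005,-0.006,0,0,0,0],[0.03,-0.0007,-0.009,0,0,0,0],[0.03,-0.0007,-0.0095,0,0,0,0],[0.03,-0.0007,-0.0095,0,0,0,0]]' 30; python3 -c "
from h import *
st()
c=cam('top'); crop(c,200,240,280,310,9,'t7'); crop(c,200,240,460,320,3,'t8')"
```

```text
clock: 5.45
tcp_pos: [0.484, 0.058, 0.0264]
orientation: [-180.0, 0.0, 1.3]
force: [0.5, 0.8, -7.0]
opening: 0.457
t 5.45 tcp [484.   58.   26.4] rpy [-1.7996e+02  2.0000e-02  1.3200e+00] F [ 0.5  0.8 -7. ] op 0.457 q [ 18.  15. -33. 117.  11.  51. -20.]
```

View pics/t7.png

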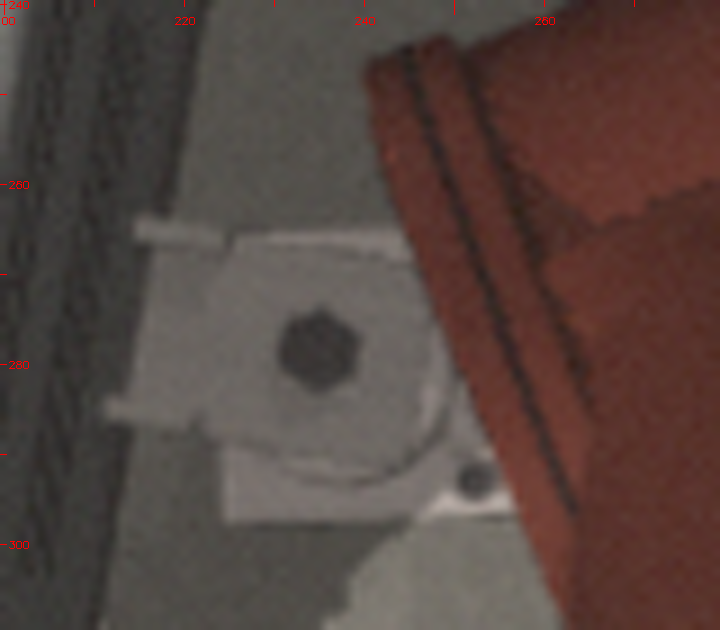

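View pics/t8.png

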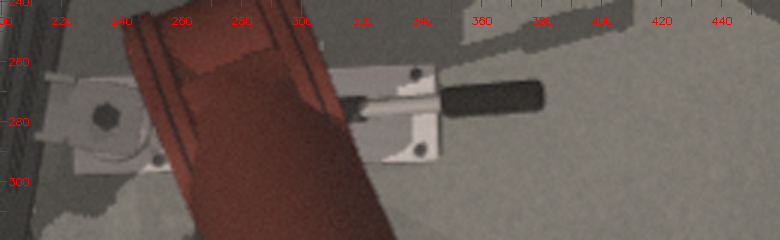

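Run:
```python
from h import *
c=cam("top"); s=9
im=cv2.resize(c["frame"][240:310,200:280],None,fx=s,fy=s,interpolation=cv2.INTER_CUBIC)
th=np.linspace(0,2*np.pi,60)
def dr(ctr,r,z,col):
    p=proj(c,[[ctr[0]+r*np.cos(a),ctr[1]+r*np.sin(a),z] for a in th]); p=((p-[200,240]+.5)*s).astype(int)
    cv2.polylines(im,[p.reshape(-1,1,2)],True,col,1)
S=np.array([.482,.1585])
dr(S,.030,.044,(0,255,0)); dr(S,.022,.058,(0,255,255)); dr(S,.012,.1,(0,0,255))
u=np.array([np.cos(np.radians(91.2)),np.sin(np.radians(91.2))]); v=np.array([-u[1],u[0]])
o=S-.1*u; q=[(*(o+u*a+v*b),.008) for a,b in((-.15,-.038),(.135,-.038),(.135,.038),(-.15,.038))]
p=((proj(c,q)-[200,240]+.5)*s).astype(int); cv2.polylines(im,[p.reshape(-1,1,2)],True,(255,255,0),1)
cv2.imwrite("pics/o1.png",im)
print(proj(c,q))
crop(c,320,250,400,305,9,"t9")
```

```text
[[344.93062617 261.29934595]
 [223.38995728 265.55965267]
 [224.09452775 298.08428798]
 [346.35492006 293.67436488]]
```

View pics/o1.png

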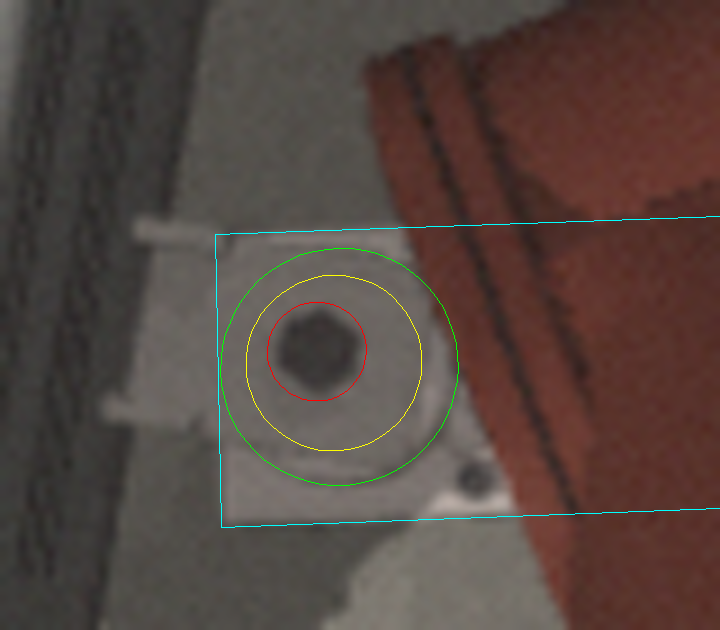

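View pics/t9.png

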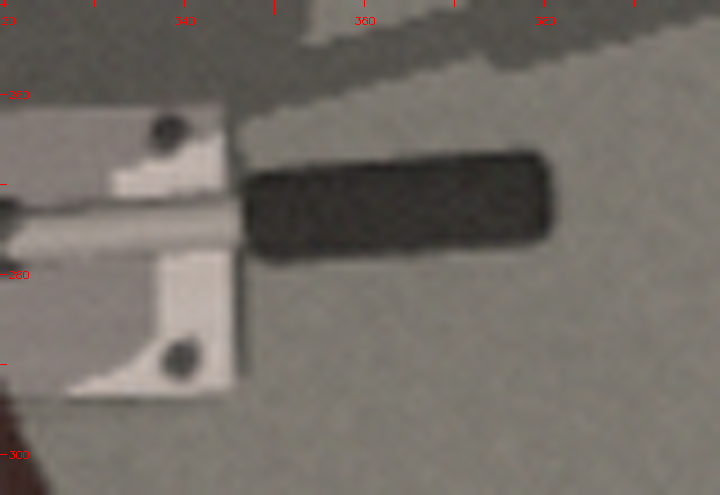

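The overlay for a saddle at (482,158.5) matches the base edges, cylinder rim and bolt to within 0.5 px, or about 1 mm, so the jack is centred. I'll release and rise.

```bash
python3 -m inch '[[0.07,0,0,0,0,0,0],[0.07,0,0,0,0,0,0],[0.07,0,0,0,0,0,0],[0.07,0,0,0,0,0,0],[0.07,0,0,0,0,0,0],[0.07,0,0,0,0,0,0],[0.07,0,0,0,0,0,0],[0.07,0,0,0,0,0,0]]' 30;python3 -m inch '[[0.07,0,0,-0.01,0,0,0],[0.07,0,0,-0.03,0,0,0],[0.07,0,0,-0.06,0,0,0],[0.06,0,0,-0.09,0,0,0],[0.04,0,0,-0.12,0,0,0],[0.0,0,0,-0.15,0,0,0],[0.0,0,0,-0.17,0,0,0],[0,0,0,-0.17,0,0,0]]' 30; python3 -c "
from h import *
st()"
```

```text
clock: 6.22
tcp_pos: [0.4843, 0.0573, 0.0266]
orientation: [180.0, -0.0, 1.3]
force: [0.8, -1.6, -0.4]
opening: 0.799
clock: 6.88
tcp_pos: [0.4865, 0.058, 0.2019]
orientation: [180.0, -0.4, 1.3]
force: [1.1, 1.0, 0.4]
opening: 0.51
t 6.88 tcp [486.5  58.  201.9] rpy [179.99  -0.42   1.31] F [1.1 1.  0.4] op 0.51 q [ 22.   3. -35. 106.   2.  71. -12.]
```

```bash
python3 -c "
from h import *
c=cam('top'); print(at(c,(363.9,272.5),.122)*1000); to([488.3,-122,165],1.3)"
```

```text
[ 489.41373704 -121.83126075  122.        ]
shift mm [ -1.5 179.7  34.5] rot [ 0.0003 -0.0048 -0.0001]
```

```bash
python3 -m inch '[[0,0,0.02,0,0,0,0],[0,-0.001,0.045,0,0,0,0],[0,-0.001,0.075,0,0,0,0],[0,-0.001,0.105,0,0,0,0],[0,-0.001,0.135,0.005,0,0,0],[0,-0.001,0.16,0.01,0,0,0],[0,-0.001,0.178,0.02,0,0,0],[0,-0.001,0.18,0.03,0,0,0]]' 30;python3 -m inch '[[0,0,0,0,0,0,0],[0,0,0,0,0,0,0],[0,0,0,0,0,0,0],[0,0,0,0,0,0,0]]'; python3 -c "
from h import *
st(); to([489,-122,142],1.3)
c=cam('side'); crop(c,200,150,400,350,3,'s10');c=cam('top'); crop(c,200,240,280,310,9,'t10')"
```

```text
clock: 7.6
tcp_pos: [0.4864, -0.1266, 0.1655]
orientation: [180.0, 0.1, 1.0]
force: [-0.5, 0.3, 0.1]
opening: 0.009
clock: 7.93
tcp_pos: [0.4877, -0.1214, 0.1671]
orientation: [-180.0, -0.0, 1.4]
force: [0.1, 0.4, -0.5]
opening: 0.005
t 7.93 tcp [ 487.7 -121.4  167.1] rpy [-1.8e+02 -4.0e-02  1.4e+00] F [ 0.1  0.4 -0.5] op 0.005 q [ 33.   6. -25. 107.   3.  68.   8.]
shift mm [ 1.2  0.7 25.1] rot [-0.     -0.0007  0.0018]
```

View pics/s10.png

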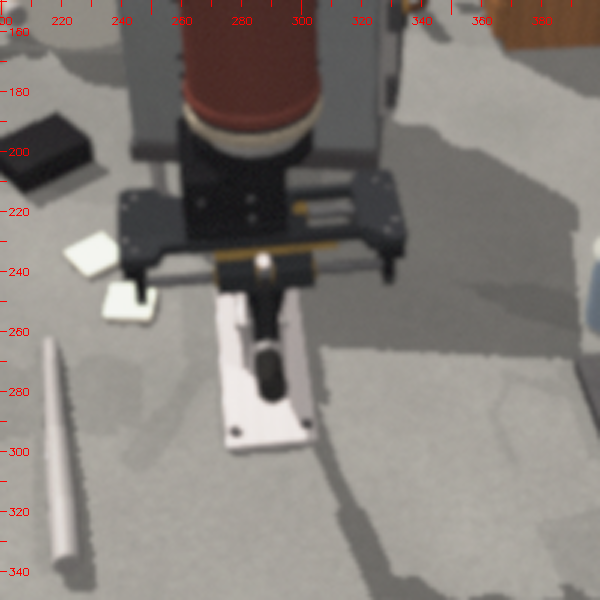

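View pics/t10.png

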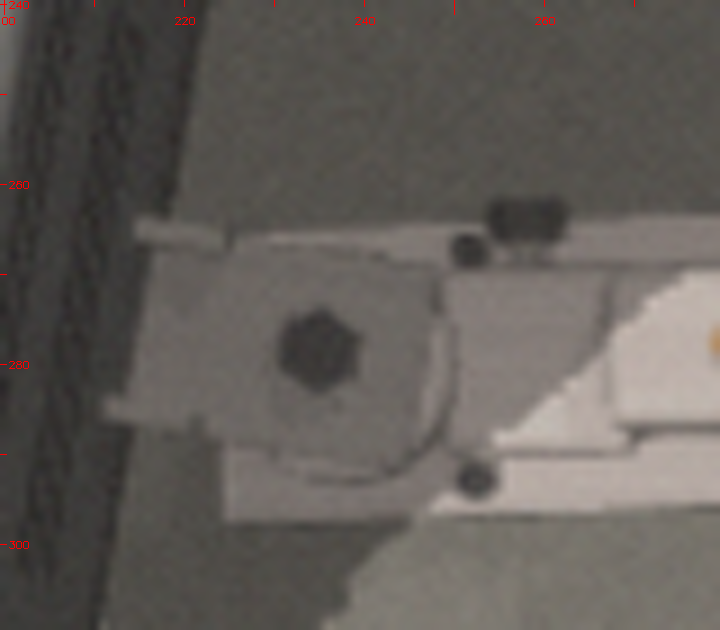

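The jack stayed put on release: bolt at (235,278.5), cylinder rim concentric with it within about 1 mm. The closed fingertips are above the grip at (290,270 side). First stroke follows, along the handle's arc.

```bash
python3 -m inch '[[0,0.001,0,0.02,0,0,0],[0,0.001,0,0.03,0,0,0],[0,0.001,0.005,0.038,0,0,0],[0,0.001,0.010,0.048,0,0,0],[0,0.001,0.014,0.0585,0,0,0],[0,0.001,0.017,0.069,0,0,0],[0,0.001,0.0195,0.080,0,0,0],[0,0.001,0.0215,0.0905,0,0,0]]'; python3 -m inch '[[0,0,0.0005,0.006,0,0,0],[0,0,0.001,0.012,0,0,0],[0,0,0.0015,0.018,0,0,0],[0,0,0.002,0.021,0,0,0],[0,0,0.002,0.022,0,0,0]]'; python3 -c "
from h import *
st()
c=cam('side'); crop(c,200,150,400,350,3,'s11');c=cam('top'); crop(c,200,240,280,310,9,'t11')"
```

```text
clock: 8.7
tcp_pos: [0.4895, -0.1427, 0.0763]
orientation: [-179.9, -0.1, 1.4]
force: [-2.0, 7.1, 8.8]
opening: 0.005
clock: 9.12
tcp_pos: [0.4895, -0.1447, 0.0548]
orientation: [-179.9, -0.0, 1.4]
force: [-4.5, 5.7, 16.8]
opening: 0.006
t 9.12 tcp [ 489.5 -144.7   54.8] rpy [-1.7994e+02 -3.0000e-02  1.3600e+00] F [-4.5  5.7 16.8] op 0.006 q [ 33.  14. -24. 113.   7.  55.   7.]
```

View pics/s11.png

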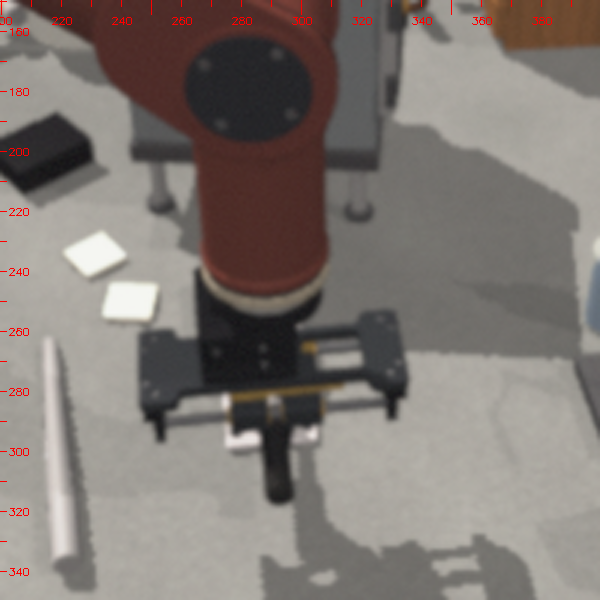

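View pics/t11.png

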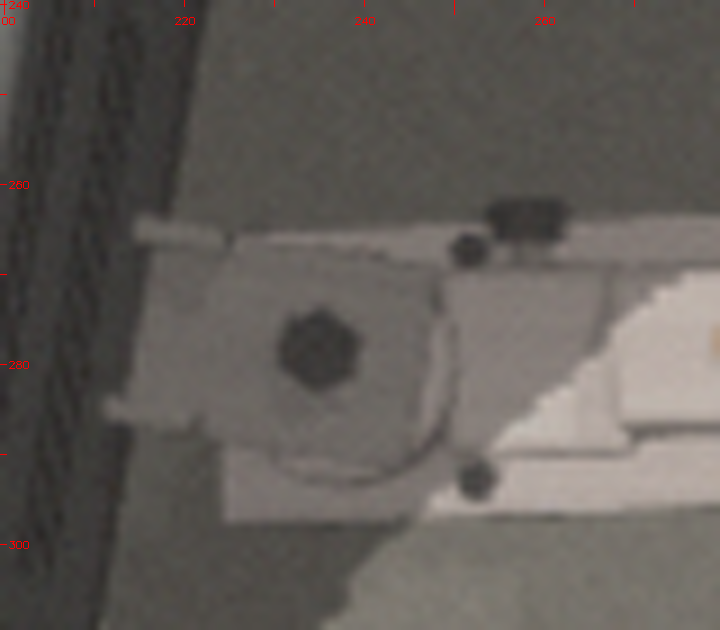

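The handle is at its stop (TCP z 54.8, 16.8 N), and the base corner at (225,297.8) hasn't moved. Now returning up with a pause for the spring.

```bash
python3 -m inch '[[0,0,0,-0.012,0,0,0],[0,0,-0.002,-0.025,0,0,0],[0,0,-0.005,-0.04,0,0,0],[0,0,-0.010,-0.055,0,0,0],[0,0,-0.014,-0.07,0,0,0],[0,0,-0.018,-0.085,0,0,0],[0,0,-0.018,-0.092,0,0,0],[0,0,-0.018,-0.092,0,0,0]]'; python3 -m inch '[[0,0,0,0,0,0,0],[0,0,0,0,0,0,0],[0,0,0,0,0,0,0],[0,0,0,0,0,0,0],[0,0,0,0,0,0,0],[0,0,0,0,0,0,0]]'; python3 -c "
from h import *
st()
c=cam('top'); crop(c,320,250,400,305,9,'t12')"
```

```text
clock: 9.88
tcp_pos: [0.4894, -0.1283, 0.1477]
orientation: [179.9, -0.1, 1.3]
force: [0.3, -0.5, -0.3]
opening: 0.008
clock: 10.38
tcp_pos: [0.4883, -0.1281, 0.1457]
orientation: [-180.0, 0.0, 1.3]
force: [0.1, 0.1, -0.1]
opening: 0.005
t 10.38 tcp [ 488.3 -128.1  145.7] rpy [-1.7998e+02  3.0000e-02  1.2800e+00] F [ 0.1  0.1 -0.1] op 0.005 q [ 33.   7. -25. 108.   3.  65.   8.]
```

View pics/t12.png

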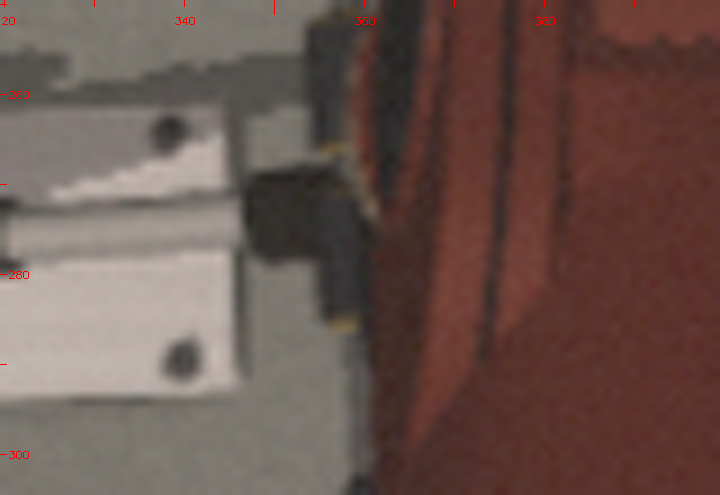

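The handle is back up, with the grip's front edge again at (347,272). Second stroke, moving back a little less to reduce drag.

```bash
python3 -m inch '[[0,0,0,0.008,0,0,0],[0,0,0.003,0.017,0,0,0],[0,0,0.0065,0.027,0,0,0],[0,0,0.0095,0.0375,0,0,0],[0,0,0.0115,0.048,0,0,0],[0,0,0.0125,0.059,0,0,0],[0,0,0.0135,0.0695,0,0,0],[0,0,0.014,0.0805,0,0,0]]'; python3 -m inch '[[0,0,0,0.007,0,0,0],[0,0,0,0.011,0,0,0],[0,0,0,0.012,0,0,0],[0,0,0,0.012,0,0,0]]'; python3 -c "
from h import *
st()
c=cam('top'); crop(c,200,240,280,310,9,'t13')"
```

```text
clock: 11.1
tcp_pos: [0.4904, -0.1453, 0.0665]
orientation: [179.8, -0.2, 1.2]
force: [0.5, -10.1, 13.8]
opening: 0.001
clock: 11.43
tcp_pos: [0.4904, -0.1454, 0.0553]
orientation: [179.8, -0.2, 1.2]
force: [-2.0, -9.6, 17.3]
opening: 0.007
t 11.43 tcp [ 490.4 -145.4   55.3] rpy [179.75  -0.21   1.17] F [-2.  -9.6 17.3] op 0.007 q [ 33.  14. -24. 113.   7.  54.   7.]
```

View pics/t13.png

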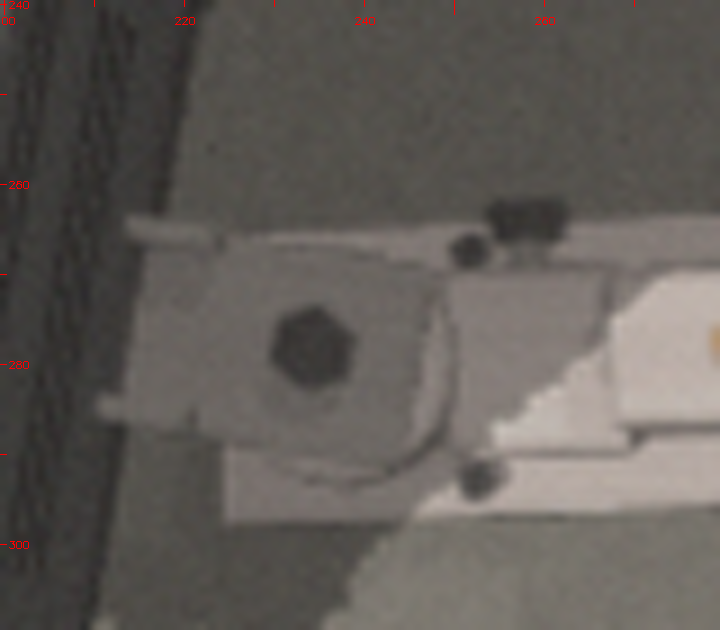

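The lug has started to lift: bolt moved to (234.3,278) and the jack base is unmoved. Return and third stroke, with the arc between the first two.

```bash
python3 -m inch '[[0,0,0,-0.012,0,0,0],[0,0,-0.002,-0.025,0,0,0],[0,0,-0.005,-0.04,0,0,0],[0,0,-0.010,-0.055,0,0,0],[0,0,-0.014,-0.07,0,0,0],[0,0,-0.018,-0.085,0,0,0],[0,0,-0.018,-0.092,0,0,0],[0,0,-0.018,-0.092,0,0,0]]'; python3 -m inch '[[0,0,0,0,0,0,0],[0,0,0,0,0,0,0],[0,0,0,0,0,0,0],[0,0,0,0,0,0,0],[0,0,0,0,0,0,0],[0,0,0,0,0,0,0]]'; python3 -c "
from h import *
st()
c=cam('top'); crop(c,200,240,280,310,9,'t14')
crop(c,320,250,400,305,9,'t14b')"
```

```text
clock: 12.15
tcp_pos: [0.4892, -0.1243, 0.1466]
orientation: [179.9, -0.1, 1.3]
force: [0.4, 0.0, 0.1]
opening: 0.006
clock: 12.65
tcp_pos: [0.4883, -0.1241, 0.1452]
orientation: [-180.0, 0.0, 1.3]
force: [-0.3, 0.7, 0.2]
opening: 0.006
t 12.65 tcp [ 488.3 -124.1  145.2] rpy [-1.7998e+02  3.0000e-02  1.2800e+00] F [-0.3  0.7  0.2] op 0.006 q [ 33.   7. -25. 109.   3.  65.   8.]
```

View pics/t14.png

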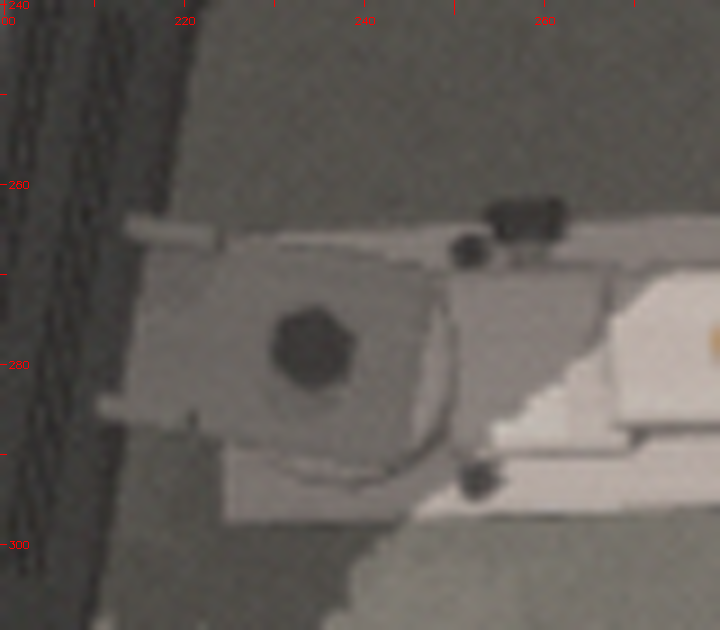

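View pics/t14b.png

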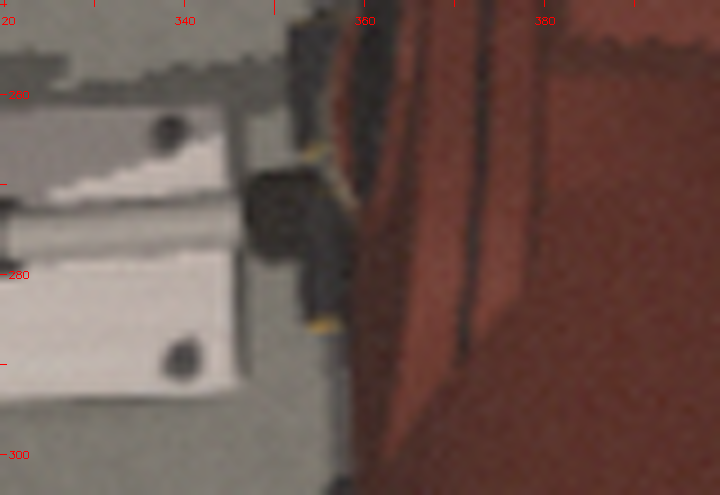

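```bash
python3 -m inch '[[0,0,0,0.008,0,0,0],[0,0,0.004,0.017,0,0,0],[0,0,0.008,0.027,0,0,0],[0,0,0.0115,0.0375,0,0,0],[0,0,0.014,0.048,0,0,0],[0,0,0.016,0.059,0,0,0],[0,0,0.0175,0.0695,0,0,0],[0,0,0.0185,0.0805,0,0,0]]'; python3 -m inch '[[0,0,0.0005,0.007,0,0,0],[0,0,0.001,0.011,0,0,0],[0,0,0.001,0.013,0,0,0],[0,0,0.001,0.013,0,0,0]]'; python3 -c "
from h import *
st()
c=cam('top'); crop(c,200,240,280,310,9,'t15')
c=cam('side'); crop(c,220,170,340,260,6,'s15')"
```

```text
clock: 13.37
tcp_pos: [0.4901, -0.1458, 0.066]
orientation: [179.8, -0.2, 1.2]
force: [-1.1, -7.8, 13.1]
opening: 0.006
clock: 13.7
tcp_pos: [0.4903, -0.1463, 0.0547]
orientation: [179.8, -0.2, 1.2]
force: [-9.4, -4.9, 30.8]
opening: 0.008
t 13.7 tcp [ 490.3 -146.3   54.7] rpy [ 1.7978e+02 -1.6000e-01  1.1900e+00] F [-9.4 -4.9 30.8] op 0.008 q [ 33.  14. -24. 113.   7.  54.   7.]
```

View pics/t15.png

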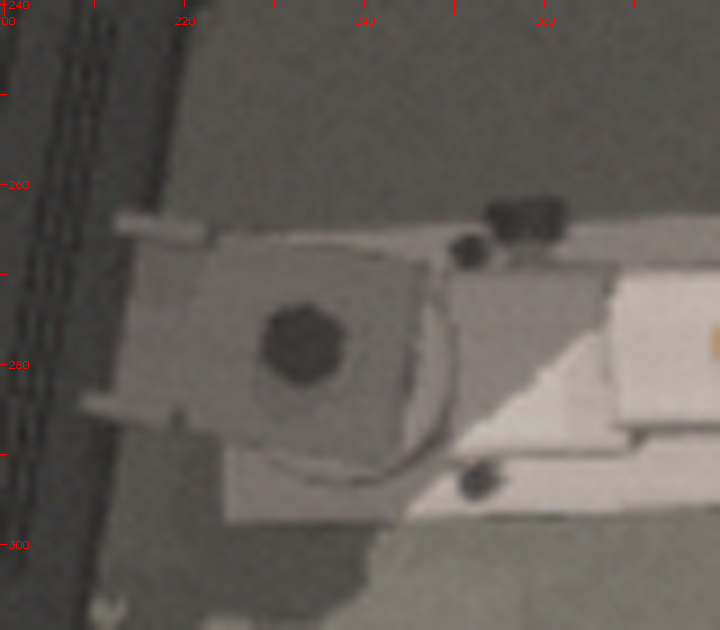

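View pics/s15.png

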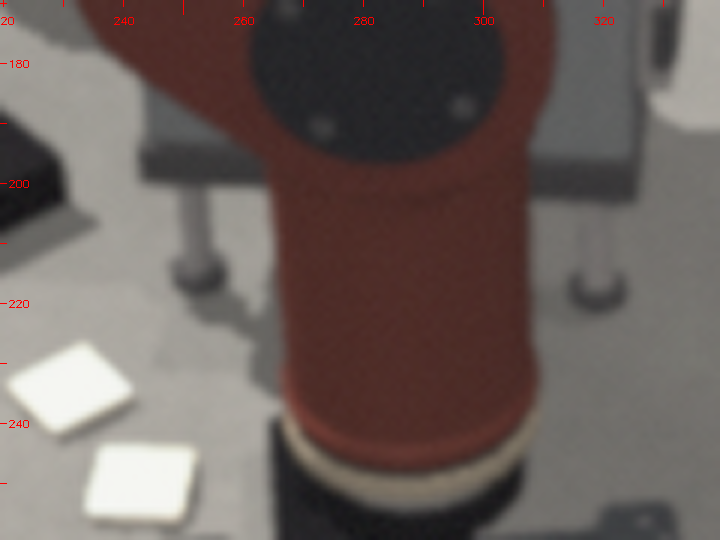

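Third stroke seated on the stop at 30.8 N, and the near feet are visibly rising. The jack is unmoved. Estimated ram height is about 30 mm, so the last stroke should be partial, about 65%, to stay clear of the 40 mm end stop and still clear 12 mm.

```bash
python3 -m inch '[[0,0,0,-0.012,0,0,0],[0,0,-0.001,-0.025,0,0,0],[0,0,-0.003,-0.037,0,0,0],[0,0,-0.006,-0.048,0,0,0],[0,0,-0.009,-0.057,0,0,0],[0,0,-0.009,-0.057,0,0,0],[0,0,-0.009,-0.057,0,0,0],[0,0,-0.009,-0.057,0,0,0]]'; python3 -m inch '[[0,0,0,0,0,0,0],[0,0,0,0,0,0,0],[0,0,0,0,0,0,0],[0,0,0,0,0,0,0],[0,0,0,0,0,0,0]]'; python3 -c "
from h import *
st()"
```

```text
clock: 14.47
tcp_pos: [0.4891, -0.1344, 0.1093]
orientation: [180.0, -0.1, 1.3]
force: [1.6, -1.5, 5.4]
opening: 0.002
clock: 14.88
tcp_pos: [0.4892, -0.1345, 0.1091]
orientation: [-180.0, -0.1, 1.3]
force: [1.6, -0.0, 5.6]
opening: 0.008
t 14.88 tcp [ 489.2 -134.5  109.1] rpy [-1.7999e+02 -5.0000e-02  1.3000e+00] F [ 1.6 -0.   5.6] op 0.008 q [ 33.  10. -25. 110.   5.  61.   8.]
```

```bash
python3 -m inch '[[0,0,0.003,0.009,0,0,0],[0,0,0.006,0.019,0,0,0],[0,0,0.008,0.029,0,0,0],[0,0,0.010,0.039,0,0,0],[0,0,0.011,0.048,0,0,0],[0,0,0.0115,0.054,0,0,0],[0,0,0.0115,0.057,0,0,0],[0,0,0.0115,0.057,0,0,0]]'; python3 -m inch '[[0,0,0,0,0,0,0],[0,0,0,0,0,0,0],[0,0,0,0,0,0,0]]'; python3 -c "
from h import *
st()
c=cam('top'); crop(c,200,240,280,310,9,'t16')
crop(c,70,170,270,340,4,'t16b')
c=cam('side'); crop(c,220,170,340,260,6,'s16')"
```

```text
clock: 15.55
tcp_pos: [0.4897, -0.1444, 0.0545]
orientation: [-179.9, -0.0, 1.3]
force: [-12.3, 7.2, 39.7]
opening: 0.009
clock: 15.8
tcp_pos: [0.4897, -0.1444, 0.0546]
orientation: [-179.9, -0.0, 1.4]
force: [-12.1, 8.5, 39.6]
opening: 0.003
t 15.8 tcp [ 489.7 -144.4   54.6] rpy [-1.7995e+02 -4.0000e-02  1.3500e+00] F [-12.1   8.5  39.6] op 0.003 q [ 33.  14. -24. 113.   7.  55.   7.]
```

View pics/t16.png

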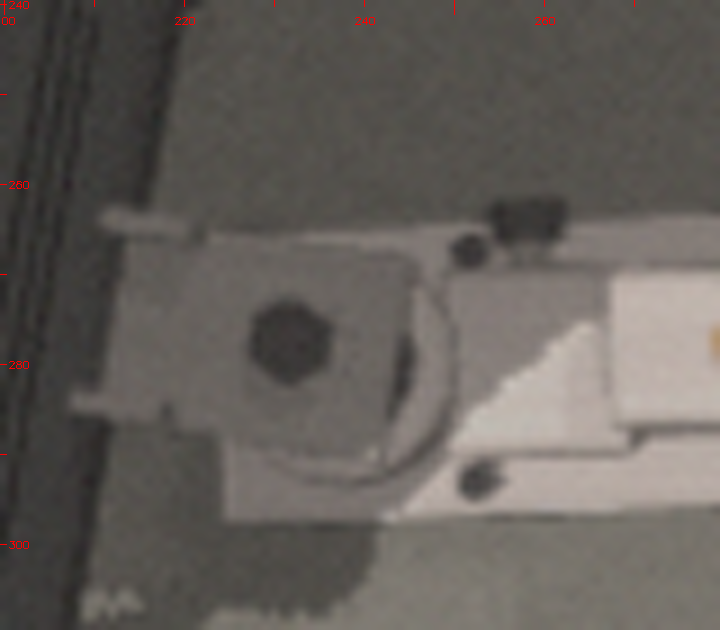

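View pics/s16.png

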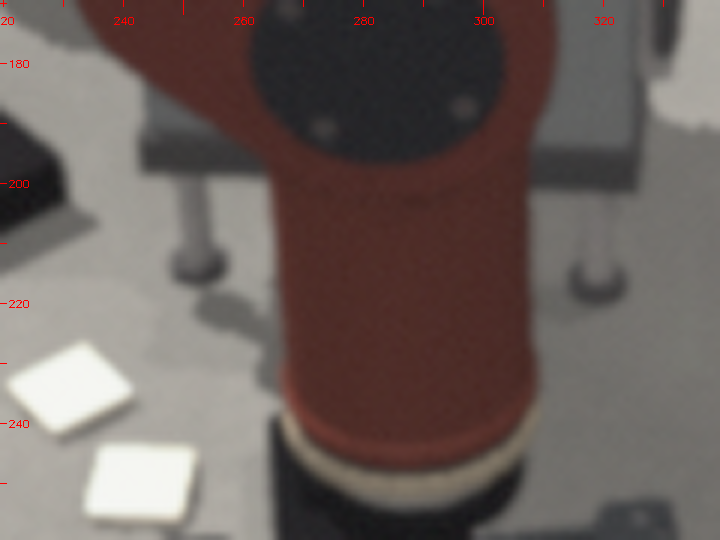

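View pics/t16b.png

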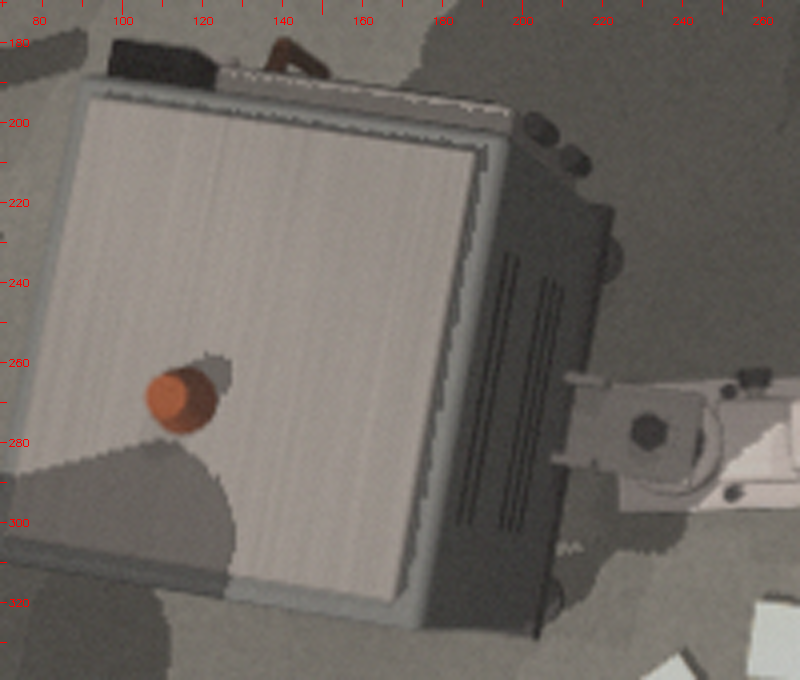

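Both near feet are clear, with their shadows detached. The 39.6 N press is higher than I want, so I'll ease off about 1.5 mm and take out the sideways load. Then I'll measure the foot height.

```bash
python3 -m inch '[[0,-0.0005,-0.0005,-0.0005,0,0,0],[0,-0.001,-0.001,-0.001,0,0,0],[0,-0.001,-0.001,-0.0013,0,0,0],[0,-0.001,-0.001,-0.0013,0,0,0]]'
python3 - <<'E'
from h import *
st()
c=cam("side"); cv2.imwrite("pics/sideN.png",c["frame"])
s=6
a=cv2.imread("pics/side0.png"); ims=[]
R=Ro.from_euler('z',-10,degrees=True)
pad=np.array([.4825,.1583,0]); O=pad+R.apply([0,.155,0])
th=np.linspace(0,2*np.pi,40)
def draw(fr,lift,x0):
    im=cv2.resize(fr[185:235,x0:x0+55],None,fx=s,fy=s,interpolation=cv2.INTER_CUBIC)
    phi=np.arcsin(lift/.186)
    T=Ro.from_euler('x',-phi)
    for fx in(-.1,.1):
        q=np.array([[fx+.015*np.cos(t),-.093+.015*np.sin(t),0] for t in th])
        q=T.apply(q-[0,.093,0])+[0,.093,0]
        q=R.apply(q)+O
        p=((proj(c,q)-[x0,185]+.5)*s).astype(int); cv2.polylines(im,[p.reshape(-1,1,2)],True,(0,255,0),1)
    cv2.putText(im,f"{lift*1000:.0f}mm",(4,14),0,.5,(0,0,255),1)
    return im
rows=[np.hstack([draw(a,0,x0),draw(c["frame"],.012,x0)]) for x0 in(230,295)]
cv2.imwrite("pics/f1.png",np.hstack([np.vstack(rows)])[:600])
E
```

```text
clock: 16.23
tcp_pos: [0.4895, -0.1443, 0.0551]
orientation: [-180.0, -0.2, 1.3]
force: [-2.8, 2.8, 22.6]
opening: 0.006
t 16.23 tcp [ 489.5 -144.3   55.1] rpy [-1.7999e+02 -1.6000e-01  1.3300e+00] F [-2.8  2.8 22.6] op 0.006 q [ 33.  14. -24. 113.   7.  54.   7.]
```

View pics/f1.png

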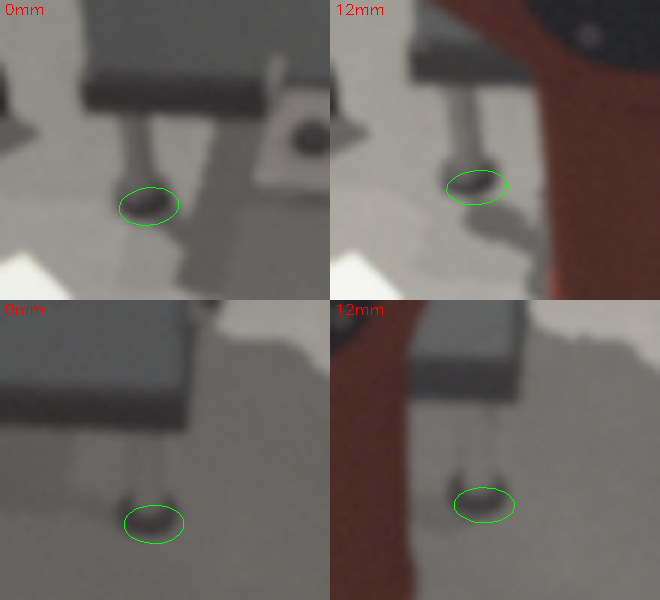

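Side view (0 mm before, 12 mm model now): both feet sit close to the 12 mm outline, which is too close to call. I'll fit the tilt from several kiln points in the top view.

Run:
```python
from h import *
c=cam("top"); cv2.imwrite("pics/topN.png",c["frame"])
a=cv2.imread("pics/top0.png")
crop({"frame":a},70,170,220,260,5,"ra"); crop(c,70,170,220,260,5,"rb")
crop({"frame":a},70,250,260,335,4,"rc"); crop(c,70,250,260,335,4,"rd")
for n in("r1","r2"): pass
A=cv2.imread
cv2.imwrite("pics/r1.png",np.vstack([A("pics/ra.png")[:300],A("pics/rb.png")[:300]]))
```

```text
(no output)
```

View pics/r1.png

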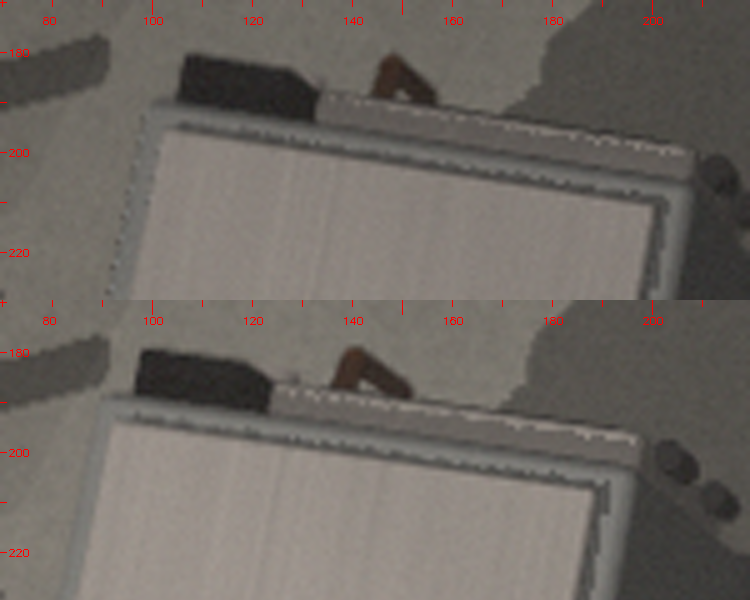

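View pics/rc.png

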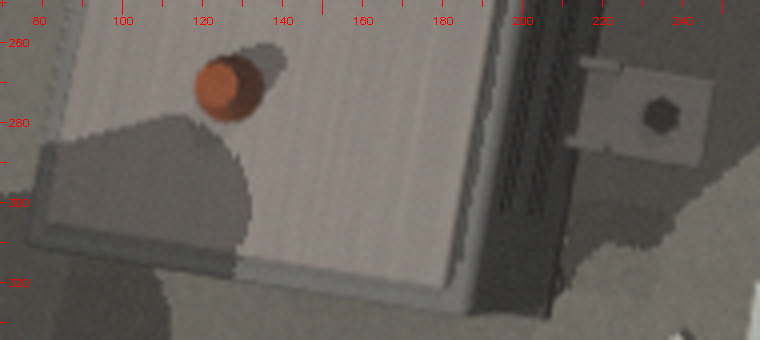

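View pics/rd.png

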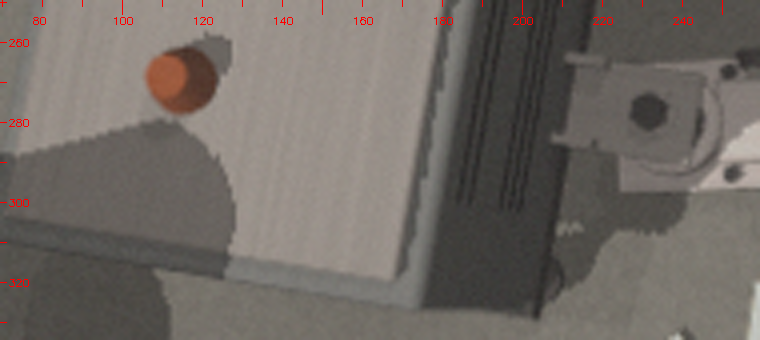

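Run:
```python
from h import *
from scipy.optimize import least_squares
c=cam("top"); R=Ro.from_euler('z',-10,degrees=True)
pad=np.array([.4825,.1583,0]); O=pad+R.apply([0,.155,0])
f=lambda x,y,s,x0,y0:(x/s+x0-.5,y/s+y0-.5)
pts=[(f(655,205,5,70,170),f(595,188,5,70,170),.30),(f(165,130,5,70,170),f(110,123,5,70,170),.30),(f(692,185,5,70,170),f(633,165,5,70,170),.295),
(f(465,313,4,70,250),f(415,309,4,70,250),.295),(f(661,115,4,70,250),f(649,111,4,70,250),.1),(f(568,144,4,70,250),f(554,138,4,70,250),.09),(f(547,318,4,70,250),f(537,318,4,70,250),.07),
((318/9+199.5,349/9+239.5),(290/9+199.5,342/9+239.5),.1)]
B=np.array([at(c,p[0],p[2]) for p in pts]); K=R.inv().apply(B-O); print(np.round(K*1000))
def pred(v,ax):
    T=Ro.from_euler('x',-v[0]); q=T.apply(K-[0,ax,0])+[0,ax+v[1],0]; return proj(c,R.apply(q)+O)
obs=np.array([p[1] for p in pts])
for ax in(.093,.108):
  for slip in(0,1):
    r=least_squares(lambda v:(pred([v[0],v[1]*slip],ax)-obs).ravel(),[.05,0.])
    v=[r.x[0],r.x[1]*slip]
    print(ax,v,"foot lift",np.sin(v[0])*(.093+ax)*1000,"pad lift",np.sin(v[0])*(.155+ax)*1000,"\n",np.round(pred(v,ax)-obs,2).tolist())
```

```text
[[ 105.  -92.  300.]
 [ 104.   97.  300.]
 [ 115. -103.  295.]
 [-115. -103.  295.]
 [   0. -155.  100.]
 [ -23. -106.   90.]
 [-119. -108.   70.]
 [   0. -155.  100.]]
0.093 [np.float64(0.06797944307327271), np.float64(0.0)] foot lift 12.634440107037987 pad lift 16.845920142717315 
 [[0.01, 0.49], [0.75, -0.15], [0.03, 1.01], [0.22, -0.74], [-1.15, -0.08], [-0.33, 0.67], [-0.76, -0.3], [-1.04, -0.3]]
0.093 [np.float64(0.0793554713433957), np.float64(-0.0032814869132878626)] foot lift 14.744631087904162 pad lift 19.65950811720555 
 [[-0.32, 0.29], [0.74, -0.13], [-0.26, 0.79], [-0.12, -0.75], [-0.4, -0.02], [0.47, 0.76], [0.13, -0.11], [-0.29, -0.24]]
0.108 [np.float64(0.06710948944091796), np.float64(0.0)] foot lift 13.478884620554314 pad lift 17.636550523411863 
 [[0.05, 0.43], [0.69, -0.25], [0.08, 0.95], [0.25, -0.72], [-1.16, -0.1], [-0.36, 0.65], [-0.8, -0.29], [-1.05, -0.32]]
0.108 [np.float64(0.07883271644898976), np.float64(-0.003427995882600816)] foot lift 15.8289690003755 pad lift 20.71153655273013 
 [[-0.28, 0.2], [0.66, -0.24], [-0.22, 0.7], [-0.1, -0.72], [-0.38, -0.05], [0.47, 0.74], [0.12, -0.09], [-0.27, -0.27]]
```

The top-view fit favours a foot lift of about 14.7 mm and a slip of about 3 mm towards the lug. I'll add side-view points to tighten this up.

Run:
```python
from h import *
from scipy.optimize import least_squares
c=cam("top"); s=cam("side"); R=Ro.from_euler('z',-10,degrees=True)
pad=np.array([.4825,.1583,0]); O=pad+R.apply([0,.155,0])
f=lambda x,y,k,x0,y0:(x/k+x0-.5,y/k+y0-.5)
T=[(f(655,205,5,70,170),f(595,188,5,70,170),.30),(f(165,130,5,70,170),f(110,123,5,70,170),.30),(f(692,185,5,70,170),f(633,165,5,70,170),.295),
(f(465,313,4,70,250),f(415,309,4,70,250),.295),(f(568,144,4,70,250),f(554,138,4,70,250),.09),(f(547,318,4,70,250),f(537,318,4,70,250),.07),
((318/9+199.5,349/9+239.5),(290/9+199.5,342/9+239.5),.1)]
S=[(f(148,217,6,230,185),f(145,197,6,230,185),.0),(f(152,234,6,295,185),f(150,215,6,295,185),0),(f(82,108,6,230,185),f(82,75,6,230,185),.07),(f(188,130,6,295,185),f(190,102,6,295,185),.07)]
ca=[c]*len(T)+[s]*len(S); P=T+S
K=R.inv().apply(np.array([at(k,p[0],p[2]) for k,p in zip(ca,P)])-O); print(np.round(K[-4:]*1000))
obs=np.array([p[1] for p in P])
def pred(v,ax):
    q=Ro.from_euler('zx',[v[3],-v[0]]).apply(K-[0,ax,0])+[v[2],ax+v[1],0]; q=R.apply(q)+O
    return np.array([proj(k,[x])[0] for k,x in zip(ca,q)])
for ax in(.093,.108):
    r=least_squares(lambda v:(pred(v,ax)-obs).ravel(),[.05,0.,0,0],loss='soft_l1'); v=r.x
    print(ax,np.round(v,4),"foot lift",np.sin(v[0])*(.093+ax)*1000,"\n",np.round(pred(v,ax)-obs,2).tolist())
```

```text
[[ -99. -101.    0.]
 [  99. -101.    0.]
 [-124. -105.   70.]
 [ 117. -106.   70.]]
0.093 [ 0.0775 -0.0027  0.      0.0009] foot lift 14.39159180880985 
 [[-0.3, 0.21], [0.69, -0.15], [-0.26, 0.71], [0.01, -0.85], [0.36, 0.65], [0.04, -0.23], [-0.4, -0.37], [-0.04, -0.08], [0.38, -0.28], [-0.29, 0.66], [-0.12, -0.27]]
0.108 [ 0.0762 -0.0028 -0.0001  0.0014] foot lift 15.310548000871439 
 [[-0.22, 0.17], [0.64, -0.18], [-0.17, 0.67], [0.13, -0.79], [0.36, 0.66], [0.05, -0.19], [-0.38, -0.38], [-0.09, -0.3], [0.36, -0.52], [-0.35, 0.44], [-0.13, -0.52]]
```

Both cameras agree: near feet about 14.4 mm clear, kiln yaw unchanged, far-side shift about 3 mm. One last check before handing in.

```bash
python3 -m inch '[[0,0,0,0.0002,0,0,0],[0,0,0,0.0002,0,0,0],[0,0,0,0.0002,0,0,0]]'; python3 -c "
from h import *
st()
c=cam('top'); cv2.imwrite('pics/tF.png',c['frame']);c=cam('side'); cv2.imwrite('pics/sF.png',c['frame']); st()"
```

```text
clock: 16.73
tcp_pos: [0.4896, -0.1443, 0.055]
orientation: [-180.0, -0.2, 1.3]
force: [-3.2, 3.6, 26.3]
opening: 0.009
t 16.73 tcp [ 489.6 -144.3   55. ] rpy [-1.80e+02 -1.60e-01  1.33e+00] F [-3.2  3.6 26.3] op 0.009 q [ 33.  14. -24. 113.   7.  54.   7.]
t 16.83 tcp [ 489.5 -144.3   55. ] rpy [-1.7999e+02 -1.6000e-01  1.3300e+00] F [-3.4  3.2 24.5] op 0.004 q [ 33.  14. -24. 113.   7.  54.   7.]
```

View pics/tF.png

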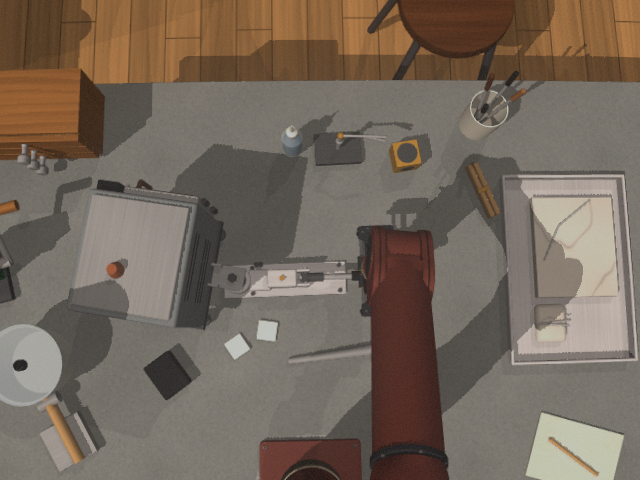

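View pics/sF.png

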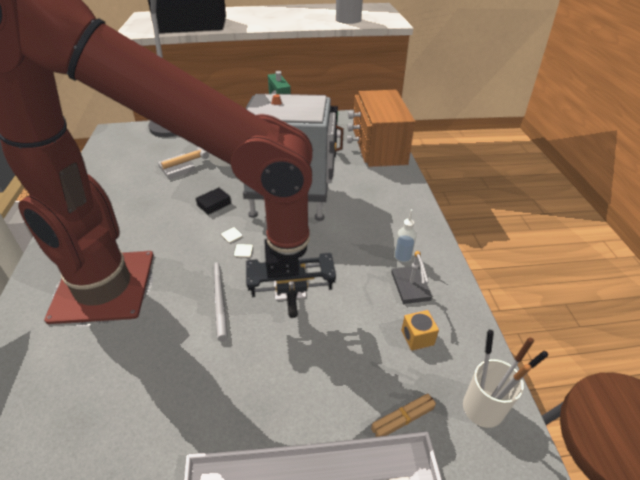

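The final pictures show the kiln tipped, with the saddle under the lug at (233,278), the handle down under the fingers, and the tiles and other items where they started. The press holds steady at about 25 N.

```bash
python3 -c "
from h import *
print(env.job_done()); st()"
```

```text
the job is handed in; nothing more can be done
None
the job is handed in; nothing more can be done
```

The kiln's lug side is up on the jack, with both near feet about 14 mm clear of the bench. I handed the job in at about 17 s with the handle held down.

**What I did:** I gripped the jack by its pump block and slid it under the lug. I then pumped three full strokes and a last one of about 65%, and kept pressing at the bottom.

**Last checks:**
- **Centring:** the saddle was within about 1 mm of straight under the bolt head before pumping, and the jack's base did not move afterwards.
- **Foot clearance:** fitting both camera views gave about 14.4 mm for the near feet. With no slip allowed for, the top view alone gave only 12.6 mm and fitted worse.
- **Handle:** it is at its stop (fingertip height 55 mm) with a steady 24–26 N press. It briefly reached 39.6 N on the last stroke, so I eased it off.
- **Other items:** the tiles and everything else on the bench stayed where they were.

**Not clean:**
- **Far feet:** the fit suggests the kiln may have crept about 3 mm towards the jack as it tipped. The far feet are hidden from both cameras, so I could not check them directly.
- **Pad position:** the tilt has carried the lift pad to about 4 mm off the saddle's centre, on the kiln side.

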